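# Switch the milling-ball loader to the other jar

## Task

The ball loader is set to fill the wrong grinding jar: press the raised end of its seesaw gate down with a fingertip until it tips over onto the other side. Then push the feed gate's knob all the way in, so that all five balls run down the other chute into the other jar. Pick nothing up, do not touch the balls, and leave the jars, the lid, the bottle and the beaker where they stand.

Things in the scene. Friction and masses are not known exactly. Their poses are not given: they have to be found in the camera images.
- loader: Bench loader for milling balls, screwed down. Origin: on the bench under the middle of the chute housing; its x axis points away from the robot at yaw 0, y to its left, z up. Dark grey base plate 300 x 320 x 8 mm (x -115 to 185 mm). The coordinates below are in this frame
- housing_top (a point): Middle of the top edge of the housing's front wall, at x -14, y 0, z 235 mm. Housing: narrow clear-plastic inverted Y, x -16 to 16 mm; y -145 to 145 mm up to z 166 mm, and y -50 to 50 mm up to z 235 mm. A chute to each side ends in an open-bottomed spout over a jar
- pivot (a point): Pivot of the seesaw gate at the finger beam, at x -70, y 0, z 175 mm. The beam (150 x 12 x 8 mm, along y) lies in front of the housing with a round ivory pad at each end; two stop pins stick out of the housing under it at y -30 and 30 mm, z 156 mm; on the same shaft a tray under the feed, inside the housing. Behind it a 32 mm bearing housing; above it a steel tumbler weight, 30 mm diameter, its top 45 mm over the pivot
- seesaw (a joint): Tilt of the seesaw gate about the loader's x axis, rad; stops at -0.35 and +0.35; may start at either. Positive: left pad up, right pad down, balls go right (-y) to jar_right. Negative: right pad up, balls go left (+y) to jar_left. Its weight holds it on the side it leans to. Under 0.5 N on the raised pad moves it; past level (0) it falls to the other stop by itself
- pad_left (a point): Centre of the top face of the finger pad at the beam's left (+y) end: ivory plastic disc 30 mm diameter, 8 mm thick, at x -70 mm, 75 mm from the pivot. Top face about 210 mm above the bench when up, 159 mm when down
- pad_right (a point): Same on the beam's right (-y) end
- feed_gate (a joint): Feed gate, in m: 0 shut (a blade across the channel holds the balls back), 0.034 fully open. It slides along the loader's +y axis and stays where it is left; friction about 1.2 N. The balls begin to pass at about 0.026
- gate_knob (a point): Centre of the outer (-y) face of the gate's push knob: ivory plastic disc 24 mm diameter, 8 mm thick, its face square to the loader's y axis, at the right-hand (-y) end of the gate's bar, over and beside the channel. When shut it is at loader x about 55 mm, y -63 mm, z 249 mm. Push it towards +y to open; nothing stands outside it
- jar_left: Open steel grinding jar at loader y +115 mm under the left spout: outer diameter 80 mm, height 62 mm, wall 5 mm, floor 7 mm. Origin: centre of its underside, 8 mm above the bench on the base plate. 0.75 kg, loose
- jar_right: The same jar at loader y -115 mm under the right spout
- jar_lid: Steel jar lid with a knob lying on the bench left of the loader, 80 mm diameter, 34 mm high; origin under its centre. Not part of the job
- reagent_bottle: Amber bottle with blue cap left of the loader, 60 mm diameter, 130 mm high; origin under its centre. Not part of the job
- beaker: Small glass beaker right of the loader, 60 mm diameter, 80 mm high; origin under its centre. Not part of the job
- ball1_center (a point): Centre of milling ball 1 of 5 (1 is nearest the gate): white ceramic ball, 20 mm diameter, 25 g, queued in the feed channel above the gate
- ball2_center (a point): Centre of milling ball 2 of 5 (1 is nearest the gate): white ceramic ball, 20 mm diameter, 25 g, queued in the feed channel above the gate
- ball3_center (a point): Centre of milling ball 3 of 5 (1 is nearest the gate): white ceramic ball, 20 mm diameter, 25 g, queued in the feed channel above the gate
- ball4_center (a point): Centre of milling ball 4 of 5 (1 is nearest the gate): white ceramic ball, 20 mm diameter, 25 g, queued in the feed channel above the gate
- ball5_center (a point): Centre of milling ball 5 of 5 (1 is nearest the gate): white ceramic ball, 20 mm diameter, 25 g, queued in the feed channel above the gate
There are look-alikes about, which are no part of the job. Leave any black or orange look-alike of the jar_right alone.

How it is judged:
By the outcome, as a careful person would: the job done as asked, in the order asked, and still so for the second after the job is handed in, with the robot touching nothing.
It also fails if it takes over 40 s, if anything falls off the work surface, if the arm or the gripper's body presses on something with over 40 N, if the wrist force passes 120 N, or if a joint passes its speed limit or range.

## Robot

A 6-joint arm with a two-finger parallel gripper is mounted at the origin on the work surface. World frame = base frame: x ahead of the robot, y to its left, z up, the work surface at z = 0. Lengths are in m, angles in rad, forces in N, time in s.
With the tool pointing down it reaches from about 0.25 to 0.775 m from the base axis. Payload 4 kg.
Tool frame: the origin (TCP) lies on the centre line of the jaws, within the pads' length; the fingertips stand 8 mm ahead of it and the grasp point (between the pads) lies 11 mm behind it; y points along the fingers, x is the direction in which the jaws open and shut, and the axes are right-handed (so a half turn about y gives the same grasp; the last joint's range is limited). The gripper opens to 94 mm and grips with 3 to 60 N. Pads are 16 mm wide; open, the fingers measure 119 mm over their backs; the gripper's body (75 mm by 177 mm) begins 78 mm behind the grasp point.
Start: joints at [1.004, 0.087, 1.371, -0, 1.684, -0.103], TCP at [0.246, 0.492, 0.214] pointing down, gripper open.
Joint ranges: [-3.1, 3.1], [-0.76, 2.03], [0.27, 2.55], [-1.08, 4.22], [0.17, 2.65], [-2.57, 2.57]. Speed limits (rad/s): [2.79, 2.79, 3.14, 3.14, 3.14, 3.14].

## Interface

Orientations are given as [roll, pitch, yaw] about the fixed x, y, z axes, in that order (R = Rz(yaw) Ry(pitch) Rx(roll)).
In Python, from bench import robot gives the robot as it stands.
- The arm moves only by the tool step_arm, never from a script. Its argument "commands" is a list of rows, each an object with "xyz": the shift along the world's x, y, z in m, a list of three; "twist": the turn, a rotation vector about the world's x, y, z in degrees, a list of three. In form: [{"xyz": [tx, ty, tz], "twist": [ax, ay, az]}, ...]. A call has 1 to 12 rows; each row is the pose to reach, as a shift and turn from the pose commanded when the call began; what a row does not reach only later rows make up. A row lasts 1/12 s, in which the tool goes at most 41.7 mm and 7.16 degrees, less where a joint would pass 70% of its speed; a pose out of reach is approached as far as the arm can. A call with a gripper value outside its range is refused whole. "fingers" is the closure in counts, from 0 (fully open) to 255 (shut), set as the call begins (left out, the last holds). The fingers move at their own pace and stop on an object; the grip force is fixed at half the most. Time passes only in rows, so rows that repeat a pose let the fingers close. It gives the time, the measured TCP pose, the force and the opening at its end, in the units of the state.
- robot.get_obs(): the state, without advancing time (a new reading comes with each control period).
- robot.snapshot(name): name is "scene" or "side" or "wrist"; returns (picture, depth): 384x512x3 uint8, red, green, blue; 384x512 float32, m along the optical axis (not along the pixel's ray), 0 where there is no reading.
- robot.camera_info(name): a dict with "fx", "fy", "cx", "cy" (pixels), "R" (3x3) and "t" (3): a world point X has camera coordinates R X + t. Camera axes: x right, y down, z forward; pixel columns grow to the right and rows downward; lengths in m; the calibration is good to about 2 mm. The wrist camera is an equidistant fisheye: a pixel r from the principal point sees the ray r / f radians off the axis. A picture is of the moment at which its call begins: read the wrist's pose just before it. camera_info takes no time and is no camera call; for the wrist camera it gives the pose at the moment of the call.
- robot.close_job(): hands the job in, once; it reports no verdict.
The state is a dict: "time": time; "joint_positions": joint angles; "qvel": joint speeds; "joint_torque": joint torques, N m; "tool_pos": TCP position; "ee_rot": TCP orientation; "wrist_force": force on the tool from outside, world axes, zero at the start; "wrist_torque": the same for the moment, N m; "width": finger opening in m.
Only numpy, scipy, OpenCV 4.12 (cv2) and the standard library are available. Lean on these libraries where they do the work, as an engineer would, in place of code of your own. Each camera call takes 0.05 s, during which the arm holds its last target.

## Working session

There is one attempt and no reset: what is moved stays moved. The work goes in short steps, Python scripts to look and compute and a tool call to move; the robot and the scene stay as the last step left them, time stands still between calls to the robot, and variables do not carry over. Pictures are saved under pics/ and viewed, and the job is handed in when it is done.

Besides the shell and the picture viewer there is one more tool, called after "Request:" as a command line: name --argument value ..., lists and objects as JSON in quotes. step_arm: Moves the arm, as the interface text tells. Its arguments: {"type":"object","properties":{"commands":{"type":"array"},"fingers":{"type":"number"}},"required":["commands"]}

```bash
mkdir -p pics
python3 - <<'E'
from bench import robot
import cv2,numpy as np
for n in ["scene","side","wrist"]:
    i=robot.camera_info(n)
    p,d=robot.snapshot(n)
    cv2.imwrite(f"pics/{n}0.png",p[:,:,::-1]); np.savez(f"{n}0.npz",p=p,d=d,**i)
    print(n,{k:np.round(v,3) if not isinstance(v,str) else v for k,v in i.items()})
o=robot.get_obs();print(o)
E
```

```text
scene {'fx': np.float64(352.23), 'fy': np.float64(352.23), 'cx': np.float64(254.632), 'cy': np.float64(190.208), 'R': array([[ 0.145,  0.989,  0.005],
       [ 0.625, -0.088, -0.776],
       [-0.767,  0.115, -0.631]]), 't': array([-0.109, -0.188,  1.35 ])}
side {'fx': np.float64(360.338), 'fy': np.float64(360.338), 'cx': np.float64(254.459), 'cy': np.float64(189.499), 'R': array([[ 0.999, -0.041,  0.006],
       [-0.024, -0.699, -0.715],
       [ 0.034,  0.714, -0.699]]), 't': array([-0.514,  0.137,  0.997])}
wrist {'fx': np.float64(297.319), 'fy': np.float64(297.319), 'cx': np.float64(251.755), 'cy': np.float64(187.257), 'R': array([[ 0.447,  0.895, -0.003],
       [ 0.857, -0.427,  0.287],
       [ 0.256, -0.131, -0.958]]), 't': array([-0.548, -0.03 ,  0.393])}
{'time': 0.15, 'joint_positions': array([ 1.00389661e+00,  8.77808086e-02,  1.37186799e+00, -1.45442631e-05,
        1.68358968e+00, -1.03080456e-01]), 'qvel': array([-5.34460930e-04, -5.21975732e-04, -4.73567933e-03,  1.29416309e-03,
       -3.74104883e-03, -7.71590229e-05]), 'joint_torque': array([ 2.00354814e-03, -3.40646160e+01, -3.02791035e+01,  7.18898233e-02,
        3.05903913e-02, -8.50159836e-05]), 'tool_pos': array([0.24583829, 0.4915593 , 0.21259529]), 'ee_rot': array([-1.57064135,  0.00163858,  1.10697557]), 'wrist_force': array([-0.18337582,  0.23474373, -0.34381763]), 'wrist_torque': array([-0.03621068,  0.02559856, -0.02607653]), 'width': 0.09398509852333466}
```

View pics/scene0.png

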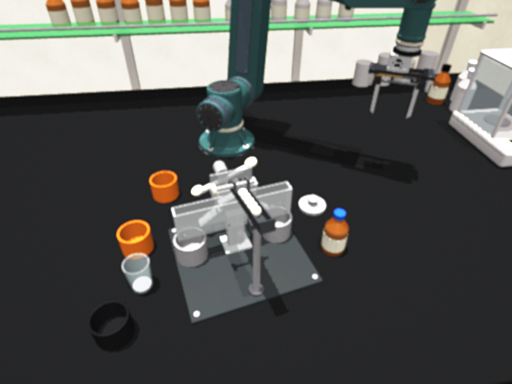

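View pics/side0.png

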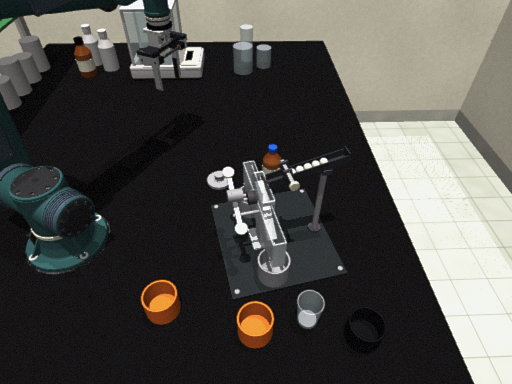

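View pics/wrist0.png

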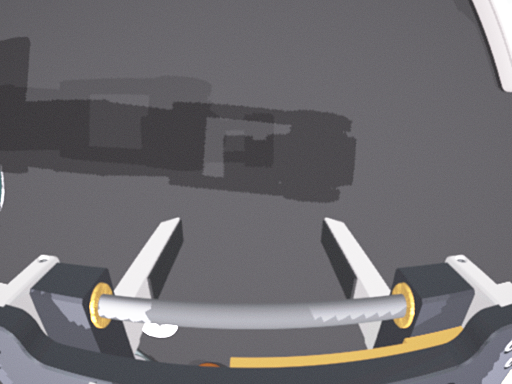

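```bash
cat > h.py <<'E'
import numpy as np,cv2
def load(f): return np.load(f)
def xyz(z):
    d=z['d'];v,u=np.mgrid[:384,:512]
    c=np.stack([(u-z['cx'])/z['fx']*d,(v-z['cy'])/z['fy']*d,d],-1)
    return (c-z['t'])@z['R']
def proj(z,X):
    c=np.atleast_2d(X)@z['R'].T+z['t']
    return np.c_[c[:,0]/c[:,2]*z['fx']+z['cx'],c[:,1]/c[:,2]*z['fy']+z['cy']]
E
python3 - <<'E'
from h import *
s=load('scene0.npz');e=load('side0.npz')
a=cv2.resize(s['p'][130:320,150:350,::-1],None,fx=4,fy=3.1,interpolation=2);
cv2.imwrite('pics/sc1.png',cv2.resize(s['p'][140:290,150:350,::-1],(800,600),interpolation=2))
cv2.imwrite('pics/si1.png',cv2.resize(e['p'][140:290,190:390,::-1],(800,600),interpolation=2))
for n,z,pts in (('scene',s,[(251,162),(197,190),(222,168),(250,203),(290,188),(175,207),(195,314),(315,276)]),('side',e,[(228,172),(241,229),(235,200),(293,185),(237,292),(340,268),(315,192),(246,164),(274,232),(216,207)])):
    P=xyz(z)
    for u,v in pts: print(n,u,v,P[v,u].round(3))
E
```

```text
scene 251 162 [0.454 0.033 0.21 ]
scene 197 190 [ 0.484 -0.105  0.16 ]
scene 222 168 [ 0.482 -0.04   0.219]
scene 250 203 [0.658 0.003 0.256]
scene 290 188 [0.516 0.121 0.167]
scene 175 207 [ 0.545 -0.156  0.165]
scene 195 314 [ 0.728 -0.129  0.01 ]
scene 315 276 [0.669 0.159 0.012]
side 228 172 [0.449 0.029 0.208]
side 241 229 [ 0.478 -0.11   0.157]
side 235 200 [ 0.466 -0.062  0.203]
side 293 185 [ 0.594 -0.072  0.255]
side 237 292 [ 0.464 -0.187  0.012]
side 340 268 [ 0.727 -0.13   0.014]
side 315 192 [ 0.712  0.16  -0.   ]
side 246 164 [0.495 0.116 0.158]
side 274 232 [ 0.557 -0.094  0.122]
side 216 207 [0.404 0.094 0.013]
```

View pics/sc1.png

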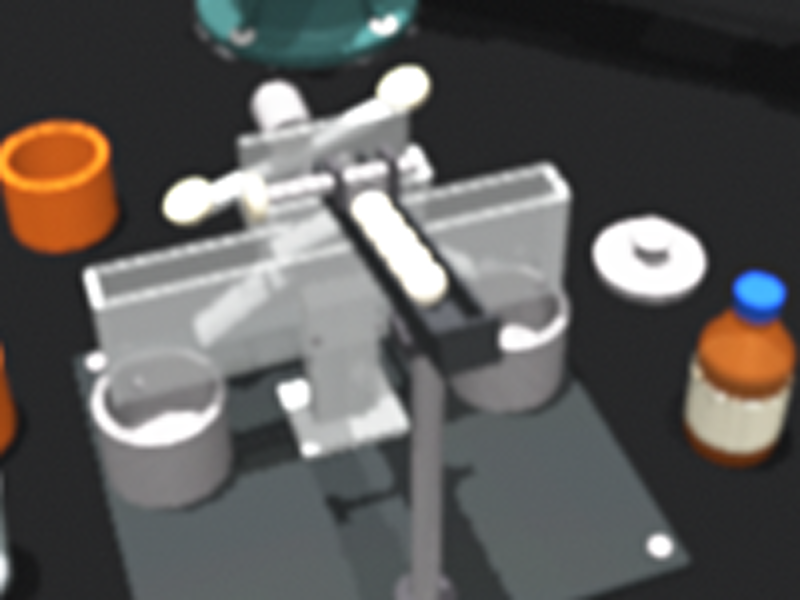

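View pics/si1.png

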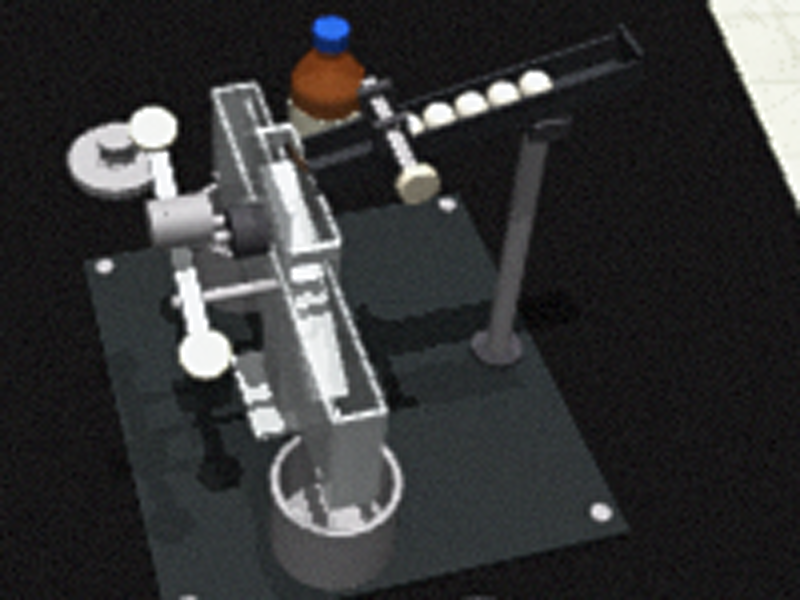

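```bash
cat >> h.py <<'E'
def near(z,c,r,zr):
    P=xyz(z);p=z['p'].astype(int)
    m=(np.linalg.norm(P[...,:2]-np.array(c)[:2],axis=-1)<r)&(P[...,2]>zr[0])&(P[...,2]<zr[1])&(z['d']>0)
    return P[m],p[m],np.argwhere(m)
E
python3 - <<'E'
from h import *
for n in ('scene','side'):
    z=load(n+'0.npz')
    for nm,c,r,zr in (('L',(.452,.031),.025,(.2,.225)),('R',(.481,-.108),.025,(.147,.172)),('K',(.594,-.072),.03,(.235,.268))):
        Q,p,m=near(z,c,r,zr)
        print(n,nm,len(Q),Q.mean(0).round(4),np.median(Q,0).round(4),Q.min(0).round(3),Q.max(0).round(3))
        if nm=='K':
            for q,pp,mm in zip(Q,p,m): print(mm,q.round(3),pp)
E
```

```text
scene L 87 [0.4527 0.0322 0.2086] [0.4536 0.0322 0.2087] [0.436 0.018 0.202] [0.466 0.046 0.213]
scene R 108 [ 0.4817 -0.1025  0.157 ] [ 0.4816 -0.1028  0.1575] [ 0.463 -0.118  0.149] [ 0.497 -0.083  0.164]
scene K 99 [ 0.6014 -0.0599  0.2515] [ 0.6007 -0.0621  0.2515] [ 0.591 -0.072  0.239] [ 0.612 -0.042  0.261]
[185 210] [ 0.592 -0.071  0.256] [255 255 255]
[185 211] [ 0.597 -0.069  0.26 ] [255 255 254]
[185 212] [ 0.597 -0.067  0.26 ] [255 255 255]
[185 213] [ 0.597 -0.065  0.26 ] [255 255 255]
[185 214] [ 0.597 -0.063  0.259] [255 255 255]
[186 210] [ 0.592 -0.071  0.254] [253 253 252]
[186 211] [ 0.6   -0.069  0.26 ] [255 255 253]
[186 212] [ 0.601 -0.067  0.261] [255 255 255]
[186 213] [ 0.598 -0.065  0.258] [255 255 255]
[186 214] [ 0.6   -0.063  0.259] [255 255 255]
[186 221] [ 0.593 -0.049  0.252] [244 242 243]
[186 222] [ 0.591 -0.047  0.251] [251 250 250]
[186 223] [ 0.591 -0.044  0.25 ] [254 253 254]
[186 224] [ 0.593 -0.042  0.251] [252 251 252]
[187 210] [ 0.593 -0.071  0.252] [248 248 244]
[187 211] [ 0.601 -0.069  0.258] [253 252 247]
[187 212] [ 0.604 -0.067  0.26 ]
[... 8250 characters left out ...]
7 112  99]
[188 297] [ 0.604 -0.069  0.243] [110 106  93]
[188 298] [ 0.607 -0.07   0.243] [83 77 68]
[189 290] [ 0.588 -0.073  0.244] [72 67 57]
[189 291] [ 0.59  -0.074  0.245] [117 110  96]
[189 292] [ 0.593 -0.073  0.244] [116 111  97]
[189 293] [ 0.595 -0.074  0.245] [115 110  98]
[189 294] [ 0.598 -0.069  0.24 ] [117 109  95]
[189 295] [ 0.6   -0.071  0.242] [107 102  90]
[189 296] [ 0.602 -0.071  0.241] [108 105  90]
[189 297] [ 0.605 -0.07   0.24 ] [77 76 71]
[190 291] [ 0.591 -0.072  0.241] [91 89 79]
[190 292] [ 0.593 -0.072  0.24 ] [114 109  95]
[190 293] [ 0.596 -0.072  0.24 ] [120 116 101]
[190 294] [ 0.598 -0.072  0.24 ] [108 101  90]
[190 295] [ 0.6   -0.071  0.239] [77 76 68]
```

Request:
step_arm --commands '[{"xyz": [0.0, -0.02, 0.02], "twist": [0, 0, 3]}, {"xyz": [0.015, -0.05, 0.04], "twist": [0, 0, 6]}, {"xyz": [0.03, -0.085, 0.056], "twist": [0, 0, 10]}, {"xyz": [0.045, -0.12, 0.056], "twist": [0, 0, 14]}, {"xyz": [0.06, -0.155, 0.056], "twist": [0, 0, 18]}, {"xyz": [0.08, -0.19, 0.056], "twist": [0, 0, 22]}, {"xyz": [0.1, -0.225, 0.056], "twist": [0, 0, 26]}, {"xyz": [0.12, -0.26, 0.056], "twist": [0, 0, 30]}, {"xyz": [0.14, -0.295, 0.056], "twist": [0, 0, 34]}, {"xyz": [0.155, -0.33, 0.056], "twist": [0, 0, 38.6]}, {"xyz": [0.17, -0.365, 0.056], "twist": [0, 0, 38.6]}, {"xyz": [0.185, -0.4, 0.056], "twist": [0, 0, 38.6]}]' --fingers 255

```text
time: 1.15
tool_pos: [0.4313, 0.09, 0.2693]
ee_rot: [-1.571, -0.0, 1.781]
wrist_force: [0.7, 0.3, -0.3]
width: 0.0171
```

Request:
step_arm --commands '[{"xyz": [0.009, -0.029, 0]}, {"xyz": [0.0185, -0.057, 0]}, {"xyz": [0.0185, -0.057, 0]}, {"xyz": [0.0185, -0.057, 0]}]'

```text
validation failed for argument at $.co...
```

```bash
cat > snap.py <<'E'
from bench import robot
import sys,cv2,numpy as np
from h import *
t=sys.argv[1]; o=robot.get_obs(); print(o['time'],o['tool_pos'].round(4),o['width'],o['wrist_force'].round(2))
for n in sys.argv[2:]:
    i=robot.camera_info(n); p,d=robot.snapshot(n); np.savez(f"{n}{t}.npz",p=p,d=d,**i)
    a=p[140:290,150:350] if n=='scene' else p[110:290,190:390]
    if n=='wrist': a=p
    cv2.imwrite(f'pics/{n}{t}.png',cv2.resize(a[:,:,::-1],(640,480) if n!='side' else (640,576),interpolation=2))
E
python3 snap.py 1 scene side
```

```text
1.15 [0.4313 0.09   0.2693] 0.01711720356336774 [ 0.74  0.28 -0.25]
```

View pics/scene1.png

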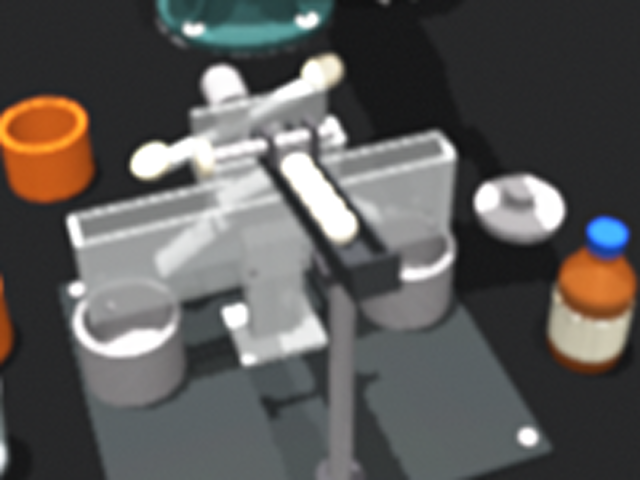

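View pics/side1.png

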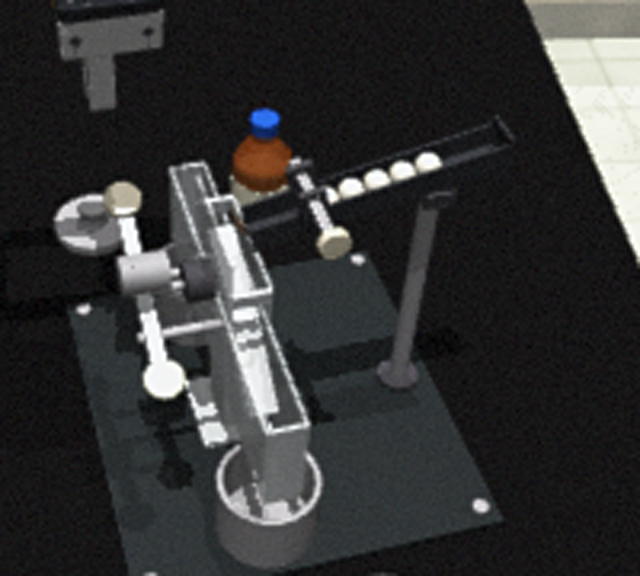

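Twist is required in each row. Still a clear scene: the left pad is up, and the tool hovers behind it at the upper left of the side view.

Request:
step_arm --commands '[{"xyz": [0.009, -0.029, 0], "twist": [0, 0, 0]}, {"xyz": [0.0185, -0.057, 0], "twist": [0, 0, 0]}, {"xyz": [0.0185, -0.057, 0], "twist": [0, 0, 0]}, {"xyz": [0.0185, -0.057, 0], "twist": [0, 0, 0]}]'

```text
time: 1.58
tool_pos: [0.4494, 0.0348, 0.269]
ee_rot: [-1.57, -0.001, 1.779]
wrist_force: [-0.7, 0.5, 0.1]
width: 0.0009
```

```bash
python3 snap.py 2 scene side
```

```text
1.5833 [0.4494 0.0348 0.269 ] 0.0008861833382601443 [-0.7   0.53  0.08]
```

View pics/scene2.png

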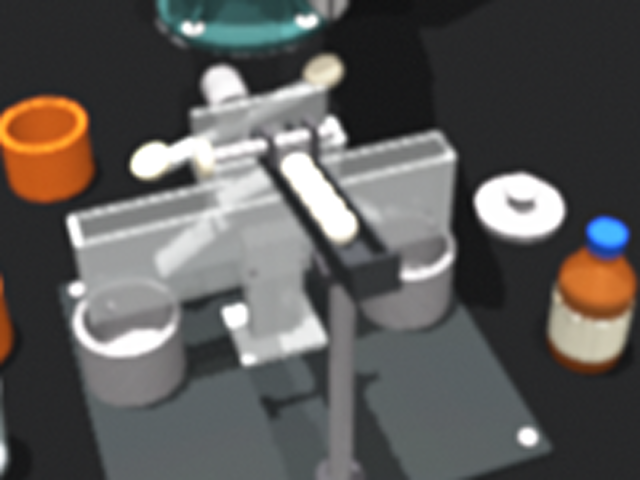

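View pics/side2.png

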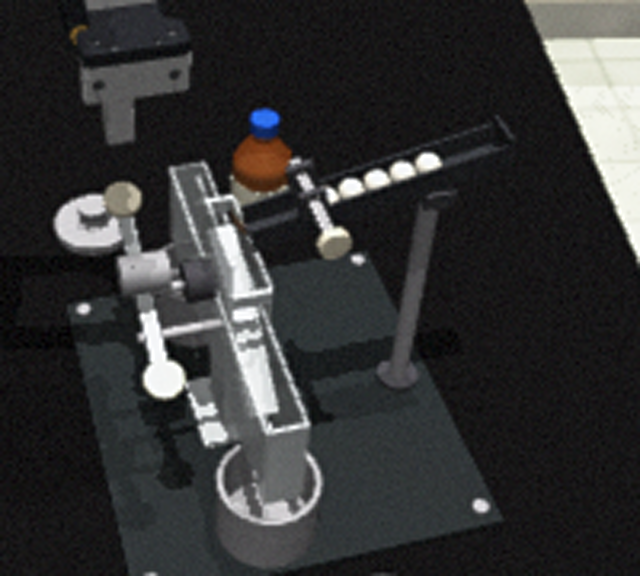

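Request:
step_arm --commands '[{"xyz": [0, 0, -0.012], "twist": [0, 0, 0]}, {"xyz": [0, 0, -0.026], "twist": [0, 0, 0]}, {"xyz": [0, 0, -0.04], "twist": [0, 0, 0]}, {"xyz": [0, 0, -0.046], "twist": [0, 0, 0]}, {"xyz": [0, 0, -0.052], "twist": [0, 0, 0]}, {"xyz": [0, 0, -0.058], "twist": [0, 0, 0]}, {"xyz": [0, 0, -0.064], "twist": [0, 0, 0]}, {"xyz": [0, 0, -0.07], "twist": [0, 0, 0]}, {"xyz": [0, 0, -0.076], "twist": [0, 0, 0]}, {"xyz": [0, 0, -0.082], "twist": [0, 0, 0]}, {"xyz": [0, 0, -0.087], "twist": [0, 0, 0]}, {"xyz": [0, 0, -0.087], "twist": [0, 0, 0]}]'

```text
time: 2.68
tool_pos: [0.4489, 0.0349, 0.1811]
ee_rot: [-1.569, -0.001, 1.781]
wrist_force: [-0.7, 0.5, -0.4]
width: 0.0006
```

```bash
python3 snap.py 3 scene side
```

```text
2.6833 [0.4489 0.0349 0.1811] 0.0005935924146750544 [-0.65  0.54 -0.45]
```

View pics/scene3.png

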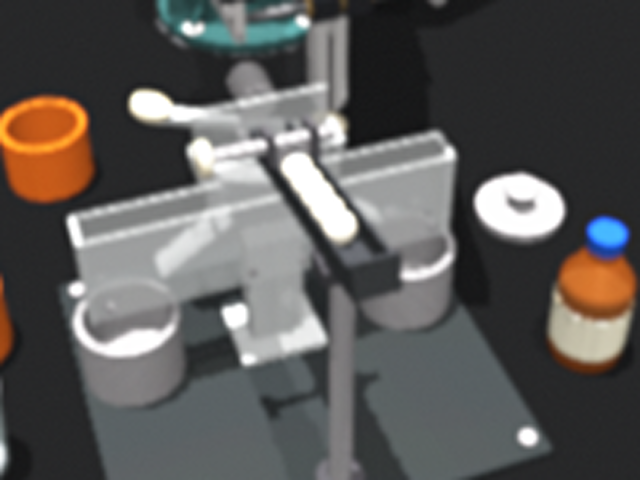

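View pics/side3.png

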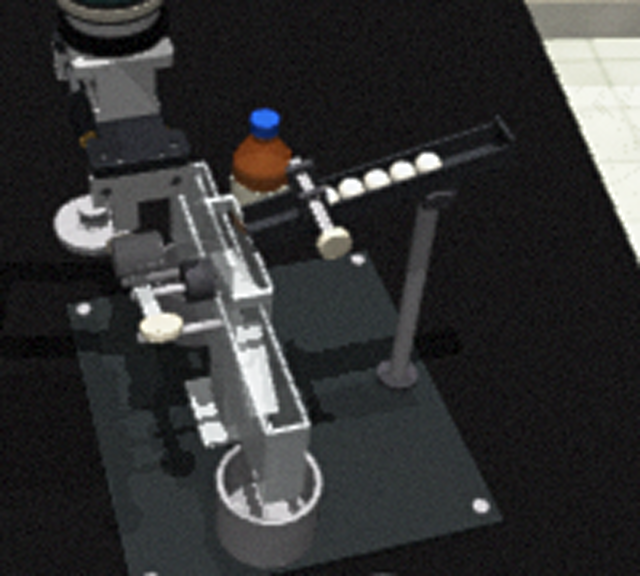

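Run:
```python
from h import *
for n in ('scene','side'):
    Q,p,m=near(load(n+'3.npz'),(.48,-.107),.02,(.14,.24)); print(n,len(Q),np.median(Q,0),np.percentile(Q[:,2],[10,90]))
    Q,p,m=near(load(n+'3.npz'),(.465,-.035),.03,(.19,.24)); print(n,len(Q),np.median(Q,0),np.percentile(Q[:,2],[10,90]))
```

```text
scene 93 [ 0.48230779 -0.10021221  0.20877064] [0.20219463 0.21268373]
scene 131 [ 0.46807385 -0.0269138   0.21398078] [0.20684937 0.21744366]
side 99 [ 0.47709457 -0.10796649  0.21078901] [0.20708721 0.21393952]
side 206 [ 0.46159662 -0.03554163  0.2130007 ] [0.19931082 0.21810912]
```

Request:
step_arm --commands '[{"xyz": [0, 0, 0.03], "twist": [0, 0, 0]}, {"xyz": [0, 0, 0.07], "twist": [0, 0, 0]}, {"xyz": [0, 0, 0.11], "twist": [0, 0, 0]}, {"xyz": [0, -0.02, 0.147], "twist": [0, 0, 0]}, {"xyz": [0, -0.05, 0.147], "twist": [0, 0, 0]}, {"xyz": [0, -0.085, 0.147], "twist": [0, 0, 0]}, {"xyz": [0.01, -0.12, 0.147], "twist": [0, 0, 0]}, {"xyz": [0.04, -0.14, 0.147], "twist": [0, 0, 0]}, {"xyz": [0.075, -0.145, 0.147], "twist": [0, 0, 0]}, {"xyz": [0.11, -0.145, 0.147], "twist": [0, 0, 0]}, {"xyz": [0.14, -0.145, 0.147], "twist": [0, 0, 0]}, {"xyz": [0.158, -0.145, 0.147], "twist": [0, 0, 0]}]'

```text
time: 3.78
tool_pos: [0.61, -0.1106, 0.3283]
ee_rot: [-1.57, -0.001, 1.78]
wrist_force: [-1.2, 0.3, -0.7]
width: 0.0004
```

```bash
python3 snap.py 4 scene side
python3 - <<'E'
from h import *
for n in ('scene','side'):
    z=load(n+'4.npz')
    Q,p,m=near(z,(.48,-.107),.02,(.14,.24)); print(n,len(Q),np.median(Q,0))
    Q,p,m=near(z,(.45,.032),.02,(.14,.24)); print(n,len(Q),np.median(Q,0))
    Q,p,m=near(z,(.6,-.068),.02,(.2,.28)); print(n,len(Q),np.median(Q,0),Q.max(0),Q.min(0))
E
```

```text
3.7833 [ 0.61   -0.1106  0.3283] 0.0003617616954521304 [-1.22  0.26 -0.74]
scene 95 [ 0.48365552 -0.1001483   0.20866849]
scene 21 [0.4489145  0.04491488 0.15535298]
scene 85 [ 0.60144691 -0.06337679  0.25133809] [ 0.61163983 -0.04884683  0.26053718] [ 0.58927718 -0.07157034  0.23796866]
side 99 [ 0.47709968 -0.10849456  0.21034747]
side 14 [0.43661438 0.03262891 0.15588268]
side 94 [ 0.59627507 -0.07050516  0.25247604] [ 0.60910803 -0.05109208  0.2617967 ] [ 0.58570138 -0.07488902  0.2374443 ]
```

View pics/scene4.png

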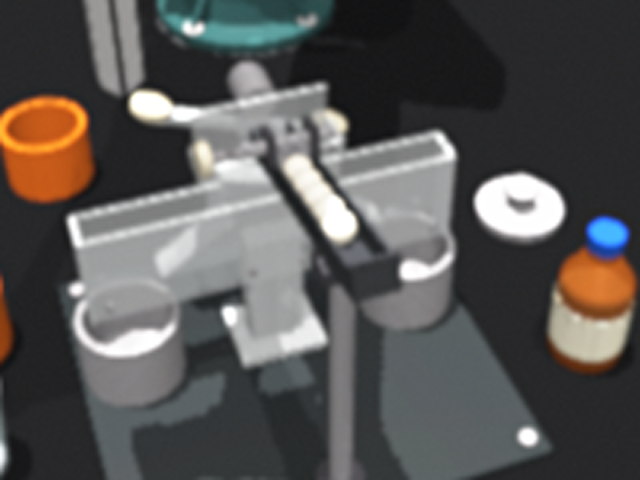

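View pics/side4.png

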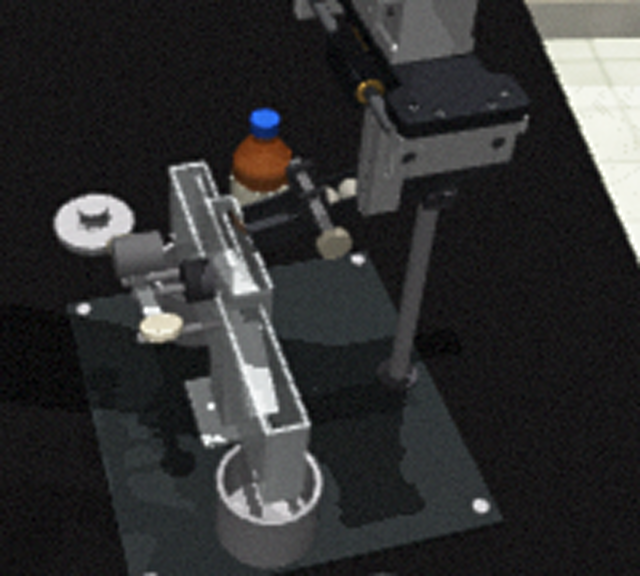

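Request:
step_arm --commands '[{"xyz": [0, 0, -0.02], "twist": [0, 0, 0]}, {"xyz": [0, 0, -0.04], "twist": [0, 0, 0]}, {"xyz": [0, 0, -0.06], "twist": [0, 0, 0]}, {"xyz": [0, 0, -0.075], "twist": [0, 0, 0]}, {"xyz": [0, 0, -0.082], "twist": [0, 0, 0]}, {"xyz": [-0.002, 0.01, -0.082], "twist": [0, 0, 0]}, {"xyz": [-0.0035, 0.0165, -0.082], "twist": [0, 0, 0]}, {"xyz": [-0.0035, 0.0165, -0.082], "twist": [0, 0, 0]}]'

```text
time: 4.55
tool_pos: [0.6041, -0.092, 0.2499]
ee_rot: [-1.574, 0.001, 1.782]
wrist_force: [-0.1, -0.1, 0.3]
width: 0.0005
```

```bash
python3 snap.py 5 scene side
```

```text
4.55 [ 0.6041 -0.092   0.2499] 0.0005351761864677812 [-0.08 -0.08  0.31]
```

View pics/scene5.png

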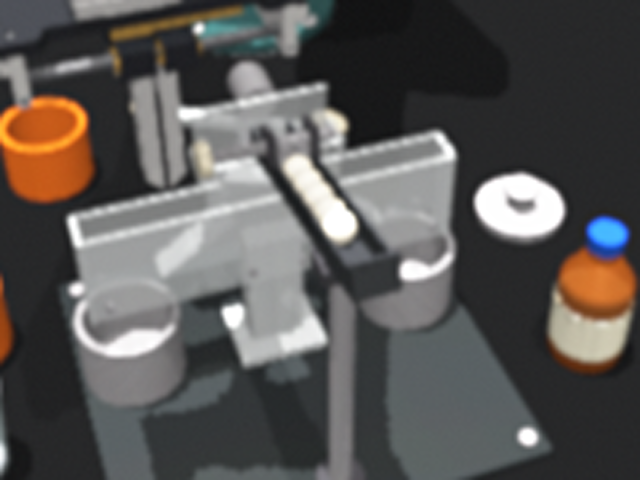

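View pics/side5.png

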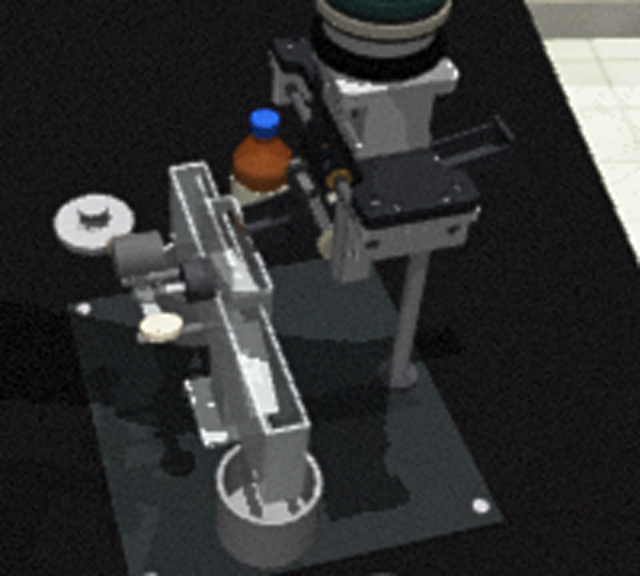

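Run:
```python
from h import *
z=load('side5.npz');P=xyz(z)
# crop 200x180 -> 640x576, 3.2
for u,v in [(335,240),(345,240),(355,240),(365,240),(335,270),(345,270),(355,270),(365,270),(320,243),(325,243),(400,240),(430,240),(460,225),(470,150),(500,130),(360,185)]:
    print(u,v,P[int(110+v/3.2),int(190+u/3.2)].round(3))
z=load('scene5.npz');P=xyz(z)
print('scene')
for u,v in [(145,120),(155,150),(155,170),(170,170),(160,178),(203,158),(203,165),(290,150),(340,215),(380,265),(230,130)]:
    print(u,v,P[int(140+v/3.2),int(150+u/3.2)].round(3))
```

```text
335 240 [ 0.593 -0.089  0.271]
345 240 [ 0.596 -0.103  0.285]
355 240 [ 0.587 -0.175  0.353]
365 240 [ 0.593 -0.178  0.356]
335 270 [ 0.594 -0.093  0.249]
345 270 [ 0.598 -0.108  0.263]
355 270 [ 0.604 -0.106  0.262]
365 270 [ 0.614 -0.104  0.259]
320 243 [ 0.588 -0.071  0.255]
325 243 [ 0.59  -0.071  0.255]
400 240 [ 0.614 -0.174  0.352]
430 240 [ 0.632 -0.17   0.347]
460 225 [ 0.647 -0.167  0.357]
470 150 [0.71  0.029 0.252]
500 130 [0.73  0.025 0.273]
360 185 [ 0.592 -0.148  0.373]
scene
145 120 [ 0.615 -0.098  0.297]
155 150 [ 0.616 -0.094  0.275]
155 170 [ 0.616 -0.096  0.258]
170 170 [ 0.614 -0.086  0.255]
160 178 [ 0.615 -0.093  0.251]
203 158 [ 0.608 -0.066  0.258]
203 165 [ 0.608 -0.066  0.253]
290 150 [ 0.591 -0.009  0.246]
340 215 [ 1.169 -0.065  0.707]
380 265 [0.733 0.025 0.274]
230 130 [ 0.526 -0.046  0.217]
```

Request:
step_arm --commands '[{"xyz": [-0.0008, 0.0039, 0], "twist": [0, 0, 0]}, {"xyz": [-0.0017, 0.0078, 0], "twist": [0, 0, 0]}, {"xyz": [-0.0025, 0.0117, 0], "twist": [0, 0, 0]}, {"xyz": [-0.0033, 0.0157, 0], "twist": [0, 0, 0]}, {"xyz": [-0.0042, 0.0196, 0], "twist": [0, 0, 0]}, {"xyz": [-0.005, 0.0235, 0], "twist": [0, 0, 0]}, {"xyz": [-0.0058, 0.0274, 0], "twist": [0, 0, 0]}, {"xyz": [-0.0067, 0.0313, 0], "twist": [0, 0, 0]}, {"xyz": [-0.0075, 0.0352, 0], "twist": [0, 0, 0]}, {"xyz": [-0.0075, 0.0352, 0], "twist": [0, 0, 0]}]'

```text
time: 5.48
tool_pos: [0.5963, -0.0573, 0.2475]
ee_rot: [-1.571, -0.001, 1.782]
wrist_force: [0.0, -0.2, -0.3]
width: 0.0004
```

```bash
python3 snap.py 6 scene side
```

```text
5.4833 [ 0.5963 -0.0573  0.2475] 0.00039659841864468187 [ 0.03 -0.24 -0.28]
```

View pics/scene6.png

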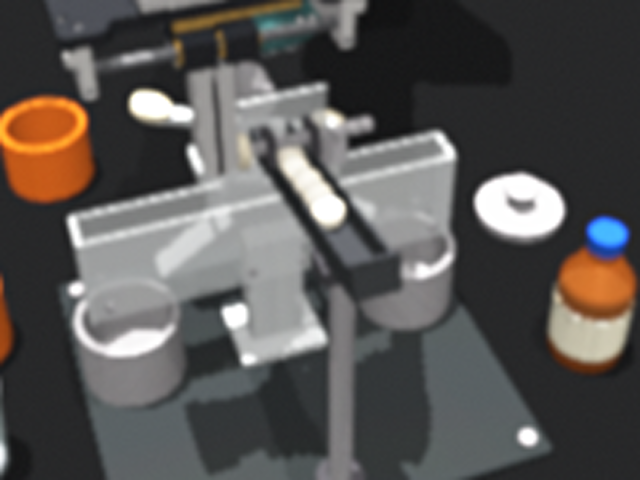

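View pics/side6.png

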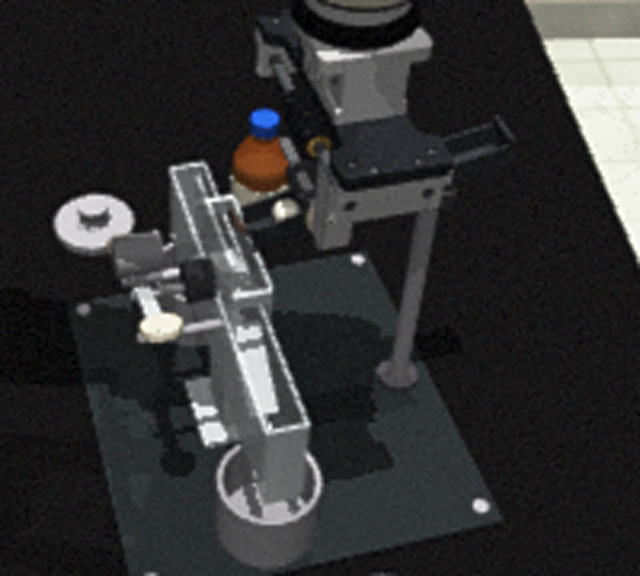

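Request:
step_arm --commands '[{"xyz": [-0.0004, 0.002, 0], "twist": [0, 0, 0]}, {"xyz": [-0.0008, 0.0039, 0], "twist": [0, 0, 0]}, {"xyz": [-0.0012, 0.0055, 0], "twist": [0, 0, 0]}, {"xyz": [-0.0015, 0.007, 0], "twist": [0, 0, 0]}, {"xyz": [-0.0015, 0.007, 0], "twist": [0, 0, 0]}, {"xyz": [-0.0015, 0.007, 0], "twist": [0, 0, 0]}]'

```text
time: 6.08
tool_pos: [0.595, -0.0511, 0.2474]
ee_rot: [-1.571, -0.001, 1.781]
wrist_force: [-0.6, -0.5, -0.6]
width: 0.0002
```

Request:
step_arm --commands '[{"xyz": [-0.0002, 0.001, 0], "twist": [0, 0, 0]}, {"xyz": [-0.0004, 0.002, 0], "twist": [0, 0, 0]}, {"xyz": [-0.0004, 0.002, 0], "twist": [0, 0, 0]}]'

```text
time: 6.33
tool_pos: [0.5946, -0.0493, 0.2475]
ee_rot: [-1.571, -0.0, 1.781]
wrist_force: [1.1, -0.5, -0.9]
width: 0.0003
```

```bash
python3 snap.py 7 scene side
```

```text
6.3333 [ 0.5946 -0.0493  0.2475] 0.000270858504290803 [ 1.09 -0.46 -0.86]
```

View pics/scene7.png

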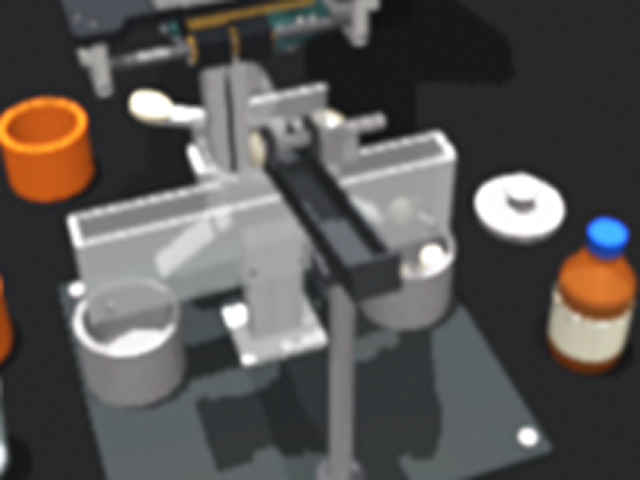

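View pics/side7.png

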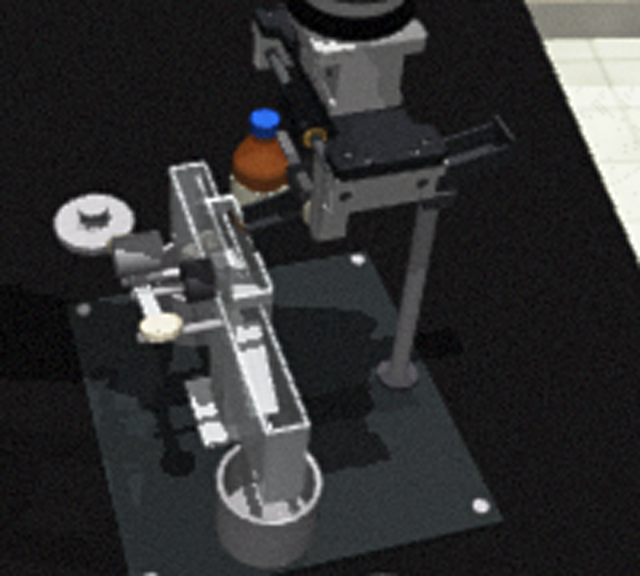

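Request:
step_arm --commands '[{"xyz": [-0.0003, 0.0015, 0], "twist": [0, 0, 0]}, {"xyz": [-0.0006, 0.003, 0], "twist": [0, 0, 0]}, {"xyz": [-0.0006, 0.003, 0], "twist": [0, 0, 0]}, {"xyz": [-0.0006, 0.003, 0], "twist": [0, 0, 0]}]'

```text
time: 6.77
tool_pos: [0.5945, -0.0489, 0.2476]
ee_rot: [-1.571, 0.005, 1.778]
wrist_force: [1.1, -7.6, -0.9]
width: 0.0004
```

Request:
step_arm --commands '[{"xyz": [-0.0002, 0.001, 0], "twist": [0, 0, 0]}, {"xyz": [-0.0004, 0.002, 0], "twist": [0, 0, 0]}, {"xyz": [-0.0004, 0.002, 0], "twist": [0, 0, 0]}, {"xyz": [-0.0004, 0.002, 0], "twist": [0, 0, 0]}]'

```text
time: 7.1
tool_pos: [0.5945, -0.0489, 0.2477]
ee_rot: [-1.571, 0.009, 1.776]
wrist_force: [1.6, -11.6, -1.5]
width: 0.0005
```

The stop is reached: force rises to about 12 N with no more travel. I'll back off now.

Request:
step_arm --commands '[{"xyz": [0.002, -0.01, 0], "twist": [0, 0, 0]}, {"xyz": [0.005, -0.025, 0], "twist": [0, 0, 0]}, {"xyz": [0.009, -0.045, 0], "twist": [0, 0, 0]}, {"xyz": [0.013, -0.065, 0], "twist": [0, 0, 0]}, {"xyz": [0.013, -0.065, 0.03], "twist": [0, 0, 0]}, {"xyz": [0.013, -0.065, 0.065], "twist": [0, 0, 0]}, {"xyz": [0.0, -0.09, 0.1], "twist": [0, 0, 0]}, {"xyz": [-0.03, -0.11, 0.13], "twist": [0, 0, 0]}, {"xyz": [-0.06, -0.13, 0.15], "twist": [0, 0, 0]}, {"xyz": [-0.09, -0.15, 0.15], "twist": [0, 0, 0]}, {"xyz": [-0.12, -0.17, 0.15], "twist": [0, 0, 0]}, {"xyz": [-0.12, -0.17, 0.15], "twist": [0, 0, 0]}]'

```text
time: 8.1
tool_pos: [0.4697, -0.2175, 0.4003]
ee_rot: [-1.572, 0.003, 1.774]
wrist_force: [-0.0, -0.0, -0.0]
width: 0.0006
```

```bash
python3 snap.py 8 scene side
python3 - <<'E'
from h import *
for n in ('scene','side'):
    z=load(n+'8.npz')
    Q,p,m=near(z,(.48,-.107),.02,(.14,.24)); print(n,'R',len(Q),np.median(Q,0))
    Q,p,m=near(z,(.45,.032),.03,(.14,.24)); print(n,'L',len(Q),np.median(Q,0))
    Q,p,m=near(z,(.592,-.036),.014,(.235,.28)); print(n,'K',len(Q),Q.min(0),Q.max(0))
    cv2.imwrite(f'pics/{n}8f.png',z['p'][:,:,::-1])
E
```

```text
8.1 [ 0.4697 -0.2175  0.4003] 0.0006279148260806562 [-0.01 -0.04 -0.02]
scene R 94 [ 0.48290878 -0.10021584  0.20874958]
scene L 12 [0.44191722 0.04260726 0.1557286 ]
scene K 81 [ 0.58294029 -0.03809248  0.24020955] [ 0.60430619 -0.02300837  0.26024531]
side R 101 [ 0.4770801  -0.10810512  0.21087645]
side L 13 [0.43655354 0.03039006 0.1569824 ]
side K 98 [ 0.57868305 -0.04189275  0.23717812] [ 0.60135224 -0.02224875  0.2613092 ]
```

View pics/scene8.png

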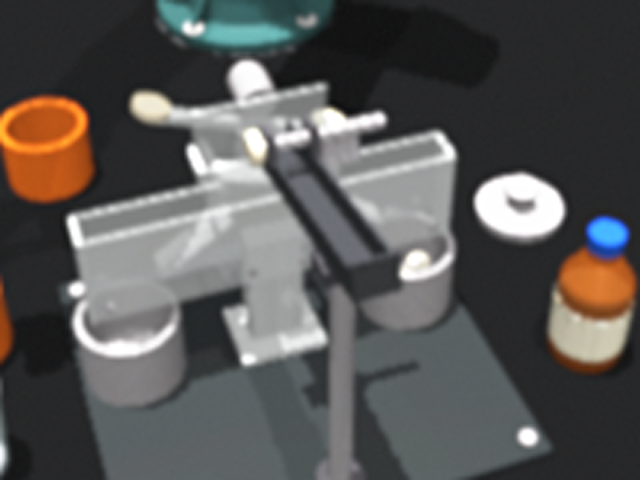

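View pics/side8.png

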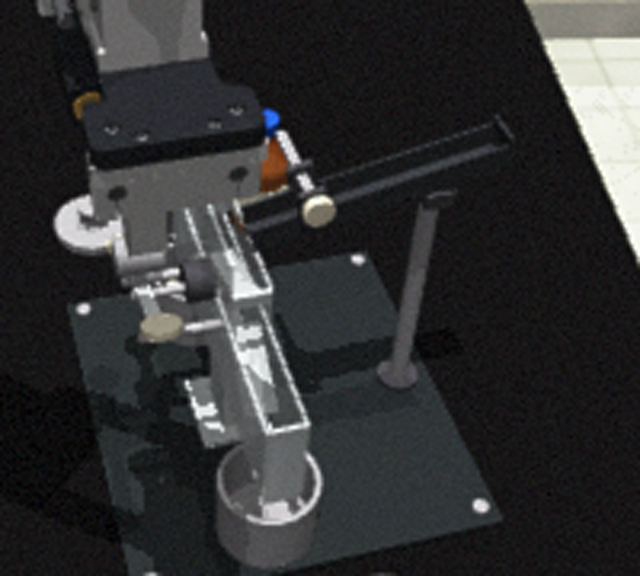

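View pics/scene8f.png

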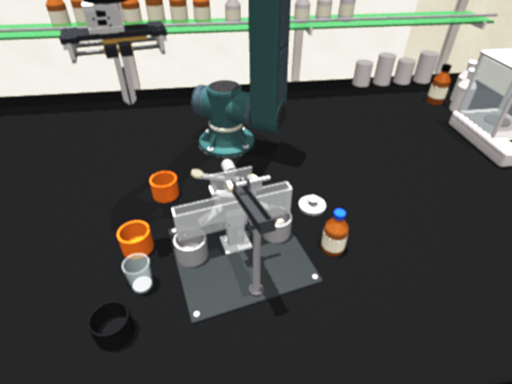

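```bash
python3 snap.py 9 wrist scene
python3 - <<'E'
from h import *
z=load('scene9.npz');cv2.imwrite('pics/s9z.png',cv2.resize(z['p'][170:260,160:300,::-1],(784,504),interpolation=2))
E
```

```text
8.2 [ 0.473  -0.2152  0.3983] 0.0006667474659398705 [-0.57  0.14  0.86]
```

View pics/wrist9.png

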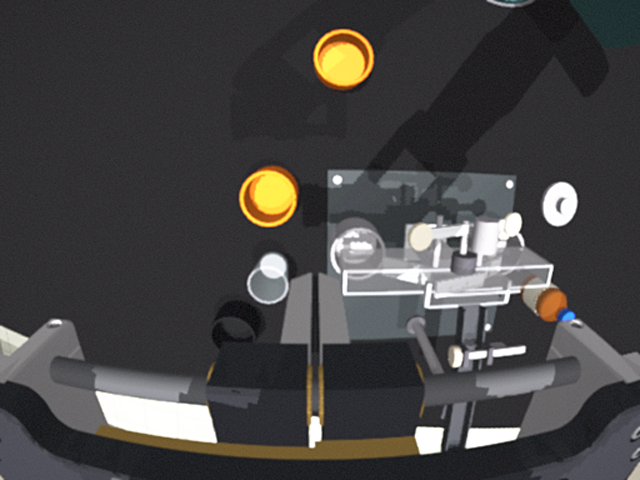

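View pics/s9z.png

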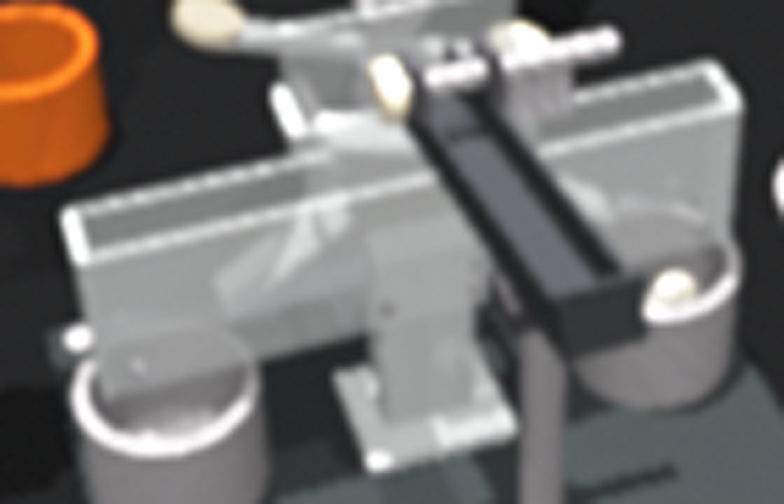

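Request:
step_arm --commands '[{"xyz": [0, 0.02, 0], "twist": [0, 0, 0]}, {"xyz": [0, 0.05, 0], "twist": [0, 0, 0]}, {"xyz": [0, 0.085, 0], "twist": [0, 0, 0]}, {"xyz": [0, 0.12, 0], "twist": [0, 0, 0]}, {"xyz": [0, 0.155, 0], "twist": [0, 0, 0]}, {"xyz": [0, 0.19, 0], "twist": [0, 0, 0]}, {"xyz": [0, 0.225, 0], "twist": [0, 0, 0]}, {"xyz": [0, 0.26, 0], "twist": [0, 0, 0]}, {"xyz": [0, 0.295, 0], "twist": [0, 0, 0]}, {"xyz": [0, 0.33, 0], "twist": [0, 0, 0]}, {"xyz": [0, 0.36, 0], "twist": [0, 0, 0]}, {"xyz": [0, 0.36, 0], "twist": [0, 0, 0]}]'

```text
time: 9.3
tool_pos: [0.4734, 0.1517, 0.3961]
ee_rot: [-1.568, -0.003, 1.791]
wrist_force: [0.3, -0.5, -0.2]
width: 0.0005
```

```bash
python3 snap.py 10 wrist side
```

```text
9.3 [0.4734 0.1517 0.3961] 0.0005041670396362162 [ 0.33 -0.52 -0.15]
```

View pics/wrist10.png

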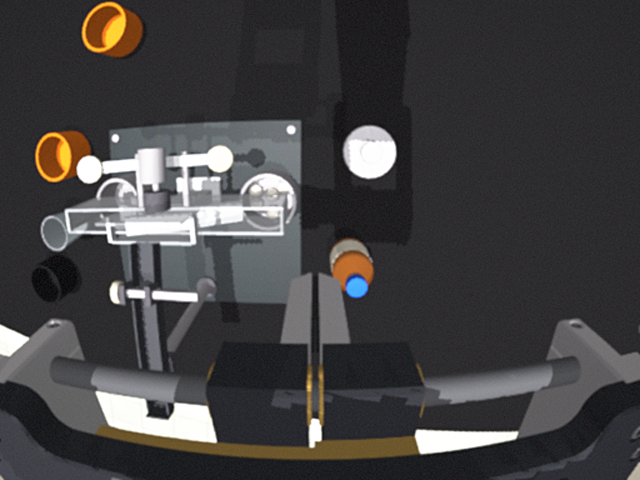

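View pics/side10.png

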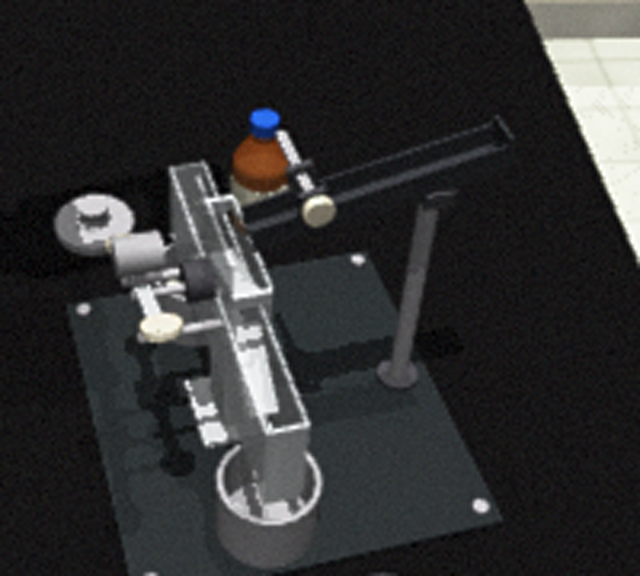

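Run:
```python
from h import *
z=load('wrist10.npz');a=z['p'][125:200,50:260,::-1]
cv2.imwrite('pics/w10a.png',cv2.resize(z['p'][130:195,180:250,::-1],(646,600),interpolation=2))
cv2.imwrite('pics/w10b.png',cv2.resize(z['p'][115:205,50:250,::-1],(800,360),interpolation=2))
```

```text
(no output)
```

View pics/w10a.png

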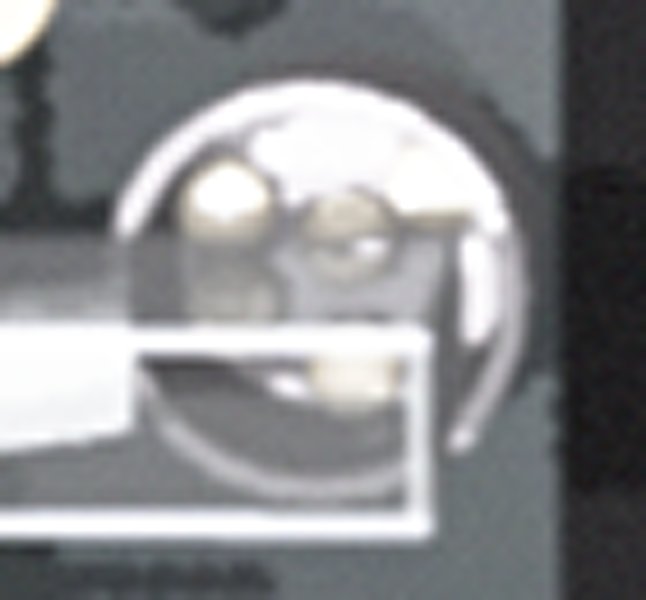

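View pics/w10b.png

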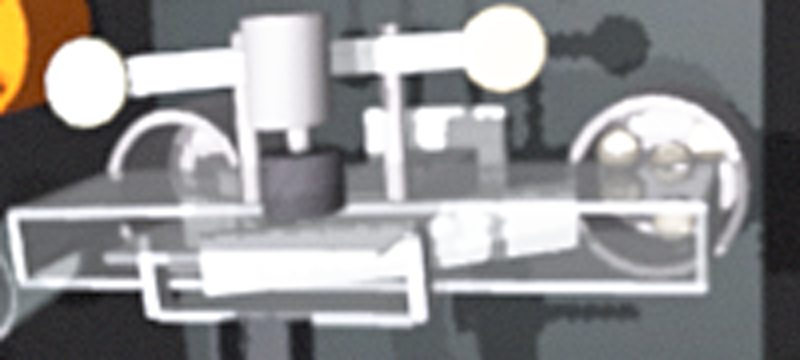

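The zoomed wrist picture of the left jar shows five balls, at about (225,205), (345,235), (430,190), (230,290) and (350,375). The housing and the feed channel are empty, so I'm handing in.

```bash
python3 -c "
from bench import robot
print(robot.close_job())"
```

```text
the job is handed in; nothing more can be done
None
```

I pressed the raised left pad down until the seesaw tipped, then pushed the feed gate's knob in to its stop. All five balls ran into the left jar. I handed the job in at about 9.4 s, with the arm clear of everything.

**Seesaw:** it stayed on its other stop after release. The right pad measured about 210 mm high and the left about 156 mm, against 210 and 159 mm given.

**Knob:** it moved about 34 mm, as far as it should. At the stop the wrist force was about 12 N, with no further travel.

**Balls:** the last wrist picture shows five balls in the left jar. One of them I recognised only from a bright patch at the far wall. The channel and housing were empty, and I saw no balls anywhere else.

**Other objects:** the jars, lid, bottle, beaker and look-alikes looked unmoved in the pictures. I did not measure their positions.

**Disagreement:** the scene and side cameras differed by about 4 to 8 mm in the positions they gave, so I used values between the two. No check failed. One move call was refused for a missing field and moved nothing.

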